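Fetch the bow frog from the tray behind the wax tin

TASK

The black bow frog lies in the middle compartment of the parts tray that the wax tin blocks: slide the tin sideways along the bench until it is out of that tray's way, keeping it upright and on the bench, then draw the tray out until its middle compartment is clear of the shelf. Take the frog out, set it down (no dropping) in the middle of the green-lined glass dish, and then push the tray fully home under the shelf again. Leave the tin clear of the tray, and leave the other trays and everything else where they are.

Things in the scene. Friction and masses are not known exactly. Their poses are not given: they have to be found in the camera images.
- riser: Fixed low dark-wood shelf on the bench, 160 deep (x) x 422 wide (y), top at 74 mm, underside of board at 58 mm. Four 14 mm upright panels make three bays, each 122 mm wide, centred at y = -136, 0, +136 mm. Origin on the bench under the board's centre; x runs from the open front (-80 mm) to the back
- shelf_front (a point): Middle of the upper front edge of the shelf's board, 80 mm in front of the shelf's centre, 74 mm above the bench. A tray fully home touches the stop lath at the back of its bay; its own centre is then 46 mm behind this edge (34 mm in front of the shelf's centre), and its front wall sticks out 54 mm in front of the board
- tray: The tray to draw out: loose open plywood box, no handle, 200 long (x) x 110 wide (y) x 36 high, 6 mm walls, 4 mm floor, 0.4 kg, in one of the three bays (6 mm play each side), at most 6 mm short of home. Origin at the underside's centre; -x is its front. 30 mm high dividers part off a front (x -94 to -44 mm), a middle (-39 to 45, with the frog, under the shelf) and a rear compartment
- tray_front (a point): Middle of the floor of that tray's empty front compartment (4 mm above the bench, 69 mm in front of the tray's centre; 50 mm along the tray x 98 mm across). It is in front of the shelf and open from above, so the tray's front wall can be hooked from inside or pinched
- frog_center (a point): Centre (half-way up) of the loose ebony-black bow frog with white eyes and silver ferrule: 50 long (x) x 15.5 wide (y) x 24 high, 25 g, standing upright in the middle compartment of the tray on its 4 mm floor (a thin brass eyelet sticks up 5 mm from its top). Grasp it across its width (y)
- tin_center (a point): Centre (half-way up) of the loose round wax tin with red and yellow lid, diameter 104 x 58 high, 0.3 to 0.6 kg: too wide to grasp. It stands on the bench 14 to 30 mm in front of the tray. It is out of the tray's way when their centres are over 107 mm apart along the tray's y axis
- dish_in (a point): Centre of the inner floor (4 mm above the bench) of the loose round glass dish with green lining, outer diameter 104, rim 16 mm high, flat floor of 94 mm diameter. It stands on the bench to the left or right
- tray_pearl: Another tray of the same size in another bay, with white pearl slips in its front compartment. To be left alone. Origin at the underside's centre
- tray_ferrule: Another tray of the same size in another bay, with silver ferrules in its front compartment. To be left alone. Origin at the underside's centre
- saucer: Blue and white china saucer, diameter 120 x 17 high, on the bench on the side where the dish is not. Bystander. Origin at the underside's centre
- glue: White glue bottle with red nozzle cap, diameter 64 x 190 high, on the bench right of the shelf. Bystander. Origin at the underside's centre
- spool: Wooden thread spool, diameter 38 x 40 high, on top of the shelf. Bystander. Origin at the underside's centre
- jar: Small amber jar, diameter 56 x 62 high, on top of the shelf. Bystander. Origin at the underside's centre
- screwdriver: Screwdriver with wooden handle, 170 long (x), lying on the bench left of the shelf. Bystander. Origin under its middle
- finger_plane: Small brass plane, 85 x 26 x 45 high, on the bench to the right. Bystander. Origin at the underside's centre
Things that resemble listed ones, but are neither listed nor needed, are in the scene too. Leave any blue or pink look-alike of the part that bears tin_center alone.

How it is judged:
By the outcome, as a careful person would: the job done as asked, in the order asked, and still so for the second after the job is handed in, with the robot touching nothing.
It also fails if it takes over 72 s, if anything falls off the work surface, if the arm or the gripper's body presses on something with over 40 N, if the wrist force passes 120 N, or if a joint passes its speed limit or range.

ROBOT

A 7-joint arm with a two-finger parallel gripper is mounted at the origin on the work surface. World frame = base frame: x ahead of the robot, y to its left, z up, the work surface at z = 0. Lengths are in m, angles in rad, forces in N, time in s.
With the tool pointing down it reaches from about 0.425 to 0.875 m from the base axis. Payload 4.7 kg.
Tool frame: the origin (TCP) lies at the very end of the fingers, on their centre line; the grasp point (between the pads) lies 19 mm behind it; z points along the fingers, y is the line along which they close (so a half turn about z gives the same grasp; the last joint's range is limited). The gripper opens to 87 mm and grips with 3 to 60 N. Pads are 19 mm wide; open, the fingers measure 117 mm over their backs; the gripper's body (75 mm by 190 mm) begins 51 mm behind the grasp point.
Start: joints at [1.345, 0.321, -0.07, 1.45, 0.023, 1.371, -0.057], TCP at [0.154, -0.631, 0.223] pointing down, gripper open.
Joint ranges: [-2.86, 2.86], [-0.3, 2.09], [-1.38, 1.24], [0.06, 2.45], [-1.56, 4.7], [0.09, 2.05], [-2.69, 2.69]. Speed limits (rad/s): [2.57, 2.57, 3.14, 3.14, 3.14, 3.14, 3.14].

INTERFACE

Orientations are given as a rotation vector (axis times angle).
In Python, from bench import ctrl gives the robot as it stands.
- The arm moves only by the tool jog_arm, never from a script. Its argument "commands" is a list of rows, each a list of 7 numbers: the opening, from 0 (shut) to 1 (fully open), then the shift along the world's x, y, z scaled (see below), then the turn, a rotation vector about the world's x, y, z scaled (see below). A call has exactly 5 rows; each row is the pose to reach, as a shift and turn from the pose commanded when the call began; what a row does not reach only later rows make up. The controller multiplies each number of a shift by 0.5 m and each number of a turn by 30 degrees. A row lasts 1/12 s, in which the tool goes at most 41.7 mm and 7.16 degrees, less where a joint would pass 70% of its speed; a pose out of reach is approached as far as the arm can. A call with a number of a shift or a turn outside -1 to 1 is refused whole. A call with a gripper value outside its range is refused whole. The fingers move at their own pace and stop on an object; "grip_force" is the grip in N (left out, the last holds). Time passes only in rows, so rows that repeat a pose let the fingers close, or fill a call up. It gives the time, the measured TCP pose, the force, the opening and the grip force at its end, in the units of the state.
- ctrl.get_state(): the state, without advancing time (a new reading comes with each control period).
- ctrl.get_image(name): name is "scene" or "top" or "wrist"; returns a dict with "frame" (384x512x3 uint8, red, green, blue), "vfov" (degrees; the focal length in pixels is half the picture's height over the tangent of half this angle, whatever the lens; pixels are square), "cx", "cy" (the principal point, pixels), "camera_from_world" (4x4, takes a point from world to camera coordinates); the wrist camera has in their place "mount" (4x4, takes a point from camera to tool coordinates, whose origin is the TCP and whose axes are the flange's). Camera axes: x right, y down, z forward; pixel columns grow to the right and rows downward; lengths in m; the calibration is good to about 2 mm. A picture is of the moment at which its call begins: read the wrist's pose just before it. There is no depth.
- ctrl.close_job(): hands the job in; it is judged then, once.
The state is a dict: "time": time; "joint_positions": joint angles; "qd": joint speeds; "joint_torque": joint torques, N m; "position": TCP position; "tool_rot": TCP orientation; "ft_force": force on the tool from outside, world axes, zero at the start; "torque": the same for the moment, N m; "grip_width": opening from 0.0 (shut) to 1.0 (fully open); "grip_force": force on a finger pad.
Only numpy, scipy, OpenCV 4.12 (cv2) and the standard library are available. Lean on these libraries where they do the work, as an engineer would, in place of code of your own. Each camera call takes 0.05 s, during which the arm holds its last target. There are 200 camera calls.

## Working session

There is one attempt and no reset: what is moved stays moved. The work goes in short steps, Python scripts to look and compute and a tool call to move; the robot and the scene stay as the last step left them, time stands still between calls to the robot, and variables do not carry over. Pictures are saved under pics/ and viewed, at most 10 in all, crops included, and the job is handed in when it is done.

Besides the shell and the picture viewer there is one more tool, called after "Request:" as name([rows], argument=value, ...), one row to a line, values as JSON. jog_arm: Moves the arm, as the interface text tells. Shifts and turns lie within -1 to 1; 1 stands for 0.5 m of shift or 30 degrees of turn. Its arguments: {"type":"object","properties":{"commands":{"type":"array","items":{"type":"array","items":{"type":"number","minimum":-1,"maximum":1}}},"grip_force":{"type":"number"}},"required":["commands"]}

```bash
mkdir -p pics; ls; cat > h.py <<'E'
import numpy as np, cv2
from bench import ctrl
from scipy.spatial.transform import Rotation as R
def cam(name):
    s=ctrl.get_state(); im=ctrl.get_image(name)
    if 'camera_from_world' in im: W=np.linalg.inv(np.array(im['camera_from_world']))
    else:
        T=np.eye(4);T[:3,:3]=R.from_rotvec(s['tool_rot']).as_matrix();T[:3,3]=s['position'];W=T@np.array(im['mount'])
    f=im['frame'].shape[0]/2/np.tan(np.radians(im['vfov'])/2)
    return dict(img=np.array(im['frame']),W=W,f=f,cx=im['cx'],cy=im['cy'])
def ray(c,u,v,z):
    d=c['W'][:3,:3]@np.array([(u-c['cx'])/c['f'],(v-c['cy'])/c['f'],1]);o=c['W'][:3,3]
    return o+d*(z-o[2])/d[2]
def proj(c,p):
    q=np.linalg.inv(c['W'])@np.append(p,1);return q[:2]/q[2]*c['f']+[c['cx'],c['cy']]
def save(c,n,crop=None,k=1):
    i=c['img'][:,:,::-1]
    if crop: i=i[crop[1]:crop[3],crop[0]:crop[2]]
    cv2.imwrite('pics/'+n,cv2.resize(i,None,fx=k,fy=k,interpolation=cv2.INTER_CUBIC))
E
python3 - <<'E'
from h import *
import pickle
d={}
for n in ['scene','top']:
    c=cam(n);d[n]=c;print(n,c['W'].round(3).tolist(),c['f'],c['cx'],c['cy']);save(c,n+'0.png',k=1.5)
pickle.dump(d,open('d0.pkl','wb'))
s=ctrl.get_state();print(s['position'],s['tool_rot'],s['grip_width'])
E
```

```text
pics
scene [[0.766, 0.389, -0.512, 1.052], [0.643, -0.476, 0.6, -0.68], [-0.01, -0.789, -0.614, 0.722], [0.0, 0.0, 0.0, 1.0]] 379.1533885057256 249.6299825401841 196.42806135961774
top [[0.005, -0.991, 0.136, 0.377], [-0.999, -0.0, 0.037, -0.047], [-0.036, -0.136, -0.99, 1.024], [0.0, 0.0, 0.0, 1.0]] 354.2023644121943 251.27734166279944 191.88674905004345
[ 0.15422712 -0.63091718  0.22156313] [-3.11732290e+00 -3.75628870e-01  5.06057993e-04] 0.9955421048973969
```

View pics/top0.png

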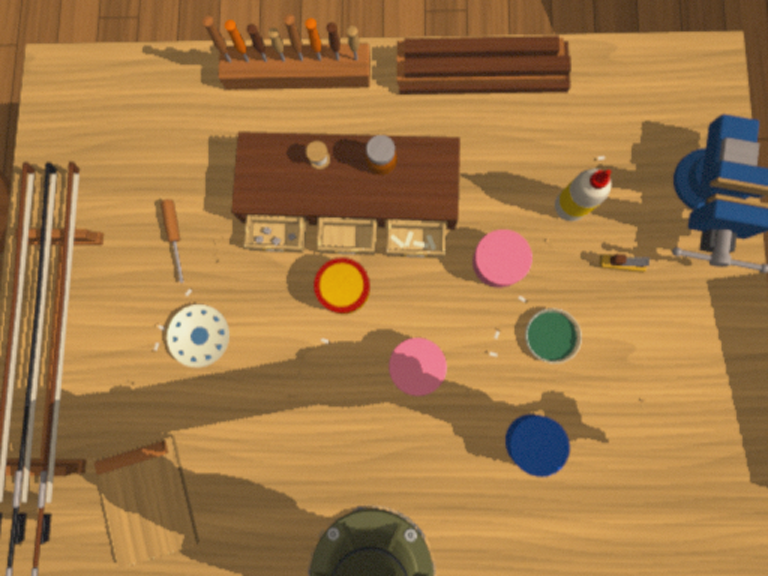

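View pics/scene0.png

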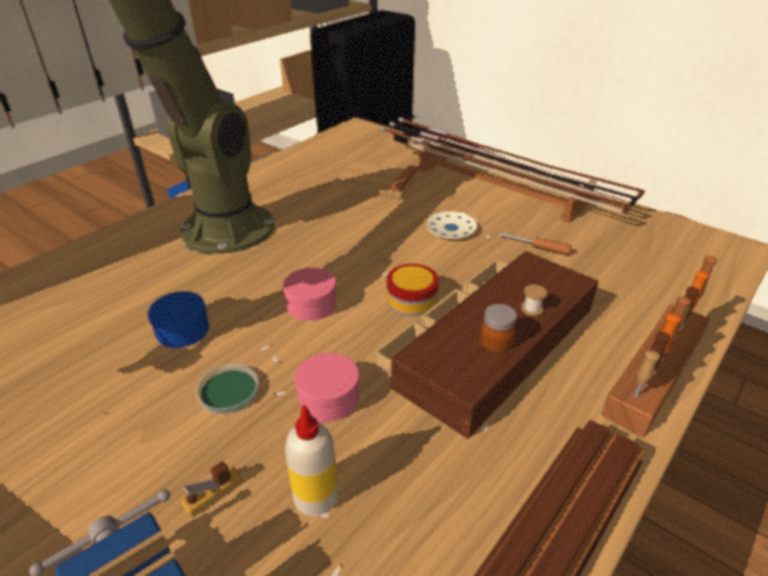

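The top view (1.5x) shows the red and yellow tin at (342,285), in front of the middle tray (346,235), whose front compartment is empty. Pink look-alikes are at (503,257) and (418,366), and a blue one at (538,445). The tin I need is the one with the red rim and yellow lid; the pink and blue ones stay put. The dish is at (552,335), the saucer at (198,335), the ferrule tray on the left and the pearl tray on the right. There is free space to the left of the tin.

```bash
python3 - <<'E'
from h import *
import pickle
d=pickle.load(open('d0.pkl','rb'));c=d['top'];im=c['img']
hsv=cv2.cvtColor(im,cv2.COLOR_RGB2HSV)
def blob(lo,hi,near,name,z,rad=60):
    m=cv2.inRange(hsv,lo,hi);mm=np.zeros_like(m);cv2.circle(mm,near,rad,255,-1);m&=mm
    ct=max(cv2.findContours(m,0,2)[0],key=cv2.contourArea);(u,v),r=cv2.minEnclosingCircle(ct)
    b=cv2.boundingRect(ct);M=cv2.moments(ct);u2,v2=M['m10']/M['m00'],M['m01']/M['m00']
    print(name,(round(u),round(v)),r,b,ray(c,u2,v2,z).round(3))
blob((15,180,150),(28,255,255),(228,190),'tin lid yellow',.058,25)
blob((40,80,30),(90,255,255),(368,223),'dish',.004,30)
blob((150,60,100),(178,255,255),(335,171),'pink1',.058,30)
blob((150,60,100),(178,255,255),(279,244),'pink2',.058,30)
blob((100,20,90),(130,255,255),(132,223),'saucer',.01,25)
# shelf top front corners (from picture /1.5)
for p in [(233,216),(459,222),(238,132),(460,138)]: print('shelf',p,ray(c,p[0]/1.5,p[1]/1.5,.074).round(3))
for p in [(319,252),(374,253),(388,254),(445,255),(246,249),(302,250),(346,252)]: print('trayfront z36',p,ray(c,p[0]/1.5,p[1]/1.5,.036).round(3))
save(c,'crop0.png',(140,80,310,270),3.1)
save(d['scene'],'crop1.png',(220,150,430,300),3.5)
E
```

```text
tin lid yellow (227, 189) 14.677058219909668 (213, 175, 29, 30) [0.517 0.056 0.058]
dish (367, 224) 15.730745315551758 (352, 209, 32, 31) [ 0.426 -0.34   0.004]
pink1 (334, 172) 19.416587829589844 (316, 154, 38, 37) [ 0.565 -0.24   0.058]
pink2 (278, 244) 18.908077239990234 (260, 226, 37, 37) [ 0.368 -0.084  0.058]
saucer (132, 223) 5.516633033752441 (127, 218, 11, 11) [0.425 0.334 0.01 ]
shelf (233, 216) [0.643 0.257 0.074]
shelf (459, 222) [ 0.629 -0.161  0.074]
shelf (238, 132) [0.807 0.254 0.074]
shelf (460, 138) [ 0.791 -0.166  0.074]
trayfront z36 (319, 252) [0.582 0.1   0.036]
trayfront z36 (374, 253) [ 0.58  -0.005  0.036]
trayfront z36 (388, 254) [ 0.578 -0.031  0.036]
trayfront z36 (445, 255) [ 0.576 -0.139  0.036]
trayfront z36 (246, 249) [0.588 0.241 0.036]
trayfront z36 (302, 250) [0.586 0.133 0.036]
trayfront z36 (346, 252) [0.582 0.049 0.036]
```

View pics/crop0.png

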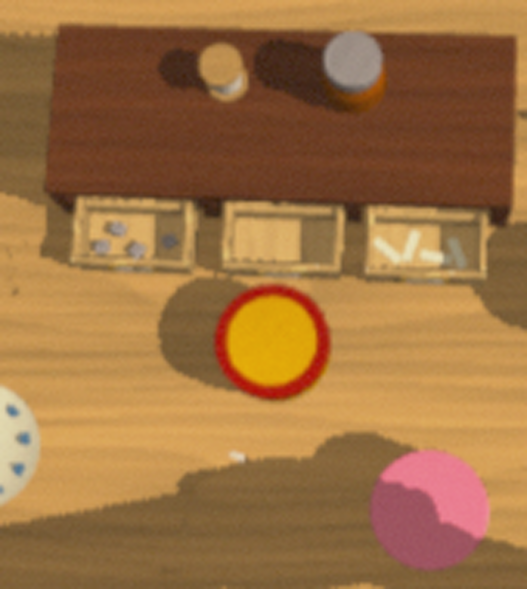

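The crop confirms it: the red-rimmed yellow tin stands alone in front of the empty-front middle tray (crop pixels (272,342) and (283,238)). I'll push it to the left with the two fingers straddling it as a cradle, coming in from its right side.

Request:
jog_arm([
  [0.55, 0.036, 0.06, 0, 0, 0, 0.124],
  [0.55, 0.073, 0.12, 0, 0, 0, 0.248],
  [0.55, 0.109, 0.18, 0, 0, 0, 0.372],
  [0.55, 0.145, 0.24, 0, 0, 0, 0.496],
  [0.55, 0.182, 0.3, 0, 0, 0, 0.62],
], grip_force=20)

```text
time: 0.52
position: [0.2458, -0.4796, 0.222]
tool_rot: [-3.015, -0.879, 0.001]
ft_force: [0.3, 0.2, -0.7]
grip_width: 0.707
grip_force: 0.0
```

Request:
jog_arm([
  [0.55, 0.036, 0.06, 0, 0, 0, 0.124],
  [0.55, 0.073, 0.12, 0, 0, 0, 0.248],
  [0.55, 0.109, 0.18, 0, 0, 0, 0.372],
  [0.55, 0.145, 0.24, 0, 0, 0, 0.496],
  [0.55, 0.182, 0.3, 0, 0, 0, 0.62],
])

```text
time: 0.93
position: [0.3366, -0.3297, 0.2223]
tool_rot: [-2.834, -1.355, 0.001]
ft_force: [0.5, 0.0, 0.5]
grip_width: 0.553
grip_force: 0.0
```

Request:
jog_arm([
  [0.55, 0.036, 0.06, 0, 0, 0, 0.124],
  [0.55, 0.073, 0.12, 0, 0, 0, 0.248],
  [0.55, 0.109, 0.18, 0, 0, 0, 0.372],
  [0.55, 0.145, 0.24, 0, 0, 0, 0.496],
  [0.55, 0.182, 0.3, 0, 0, 0, 0.62],
])

```text
time: 1.35
position: [0.4276, -0.1798, 0.2224]
tool_rot: [2.578, 1.795, -0.001]
ft_force: [-0.3, 0.6, -0.3]
grip_width: 0.554
grip_force: 0.0
```

Request:
jog_arm([
  [0.55, 0.036, 0.058, 0, 0, 0, 0.124],
  [0.55, 0.073, 0.116, 0, 0, 0, 0.248],
  [0.55, 0.109, 0.174, 0, 0, 0, 0.372],
  [0.55, 0.145, 0.232, 0, 0, 0, 0.496],
  [0.55, 0.182, 0.29, 0, 0, 0, 0.62],
])

```text
time: 1.77
position: [0.5187, -0.035, 0.2225]
tool_rot: [2.254, 2.188, -0.001]
ft_force: [1.5, 1.2, 0.5]
grip_width: 0.551
grip_force: 0.0
```

Request:
jog_arm([
  [0.55, 0, 0, -0.08, 0, 0, 0],
  [0.55, 0, 0, -0.16, 0, 0, 0],
  [0.55, 0, 0, -0.25, 0, 0, 0],
  [0.55, 0, 0, -0.34, 0, 0, 0],
  [0.55, 0, 0, -0.42, 0, 0, 0],
])

```text
time: 2.18
position: [0.518, -0.0364, 0.0157]
tool_rot: [2.257, 2.185, 0.0]
ft_force: [1.0, -1.4, -0.2]
grip_width: 0.553
grip_force: 0.0
```

Request:
jog_arm([
  [0.55, 0, 0.02, 0, 0, 0, 0],
  [0.55, 0, 0.04, 0, 0, 0, 0],
  [0.55, 0, 0.06, 0, 0, 0, 0],
  [0.55, 0, 0.075, 0, 0, 0, 0],
  [0.55, 0, 0.09, 0, 0, 0, 0],
])

```text
time: 2.6
position: [0.5201, 0.0089, 0.0202]
tool_rot: [2.253, 2.183, 0.002]
ft_force: [-0.4, -3.0, 2.9]
grip_width: 0.549
grip_force: 2.3
```

Request:
jog_arm([
  [0.55, 0, 0.02, 0, 0, 0, 0],
  [0.55, 0, 0.04, 0, 0, 0, 0],
  [0.55, 0, 0.06, 0, 0, 0, 0],
  [0.55, 0, 0.08, 0, 0, 0, 0],
  [0.55, 0, 0.1, 0, 0, 0, 0],
])

```text
time: 3.02
position: [0.5199, 0.0582, 0.0192]
tool_rot: [2.256, 2.181, 0.001]
ft_force: [-0.8, -5.8, 4.4]
grip_width: 0.55
grip_force: 3.0
```

```bash
python3 - <<'E'
from h import *
c=cam('top');save(c,'top1.png',(100,60,400,270),2.6)
s=ctrl.get_state();print(s['position'],s['ft_force'])
E
```

```text
[0.5196412  0.06144868 0.01924541] [ 0.6800663  -1.2686672   0.50799818]
```

View pics/top1.png

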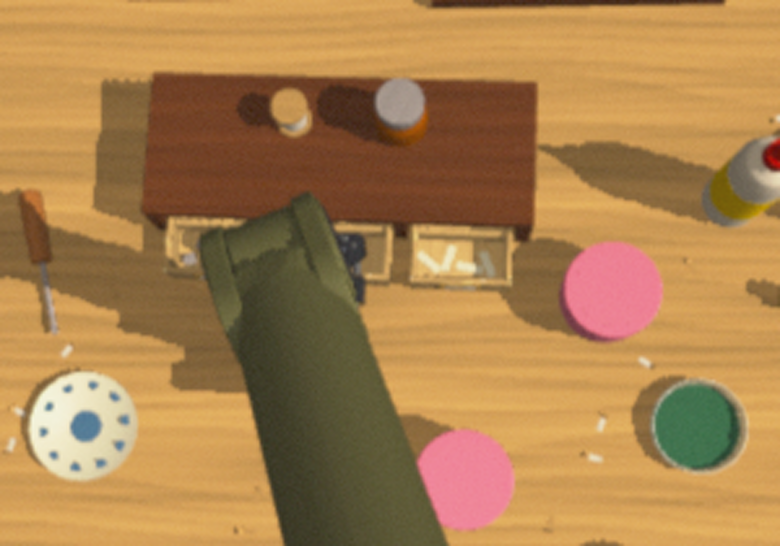

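The picture shows the arm over the tin (about (300,270)) and every other item unmoved. The contact forces fit a steady push, so I'll finish the push, back off and lift.

Request:
jog_arm([
  [0.55, 0, 0.02, 0, 0, 0, 0],
  [0.55, 0, 0.04, 0, 0, 0, 0],
  [0.55, 0, 0.06, 0, 0, 0, 0],
  [0.55, 0, 0.08, 0, 0, 0, 0],
  [0.55, 0, 0.1, 0, 0, 0, 0],
])

```text
time: 3.48
position: [0.5194, 0.1077, 0.0187]
tool_rot: [2.257, 2.182, -0.0]
ft_force: [-1.1, -4.3, 5.0]
grip_width: 0.548
grip_force: 3.2
```

Request:
jog_arm([
  [0.55, 0, 0.015, 0, 0, 0, 0],
  [0.55, 0, 0.03, 0, 0, 0, 0],
  [0.55, 0, 0.04, 0, 0, 0, 0],
  [0.55, 0, 0.04, 0, 0, 0, 0],
  [0.55, 0, 0, 0, 0, 0, 0],
])

```text
time: 3.9
position: [0.518, 0.1144, 0.0181]
tool_rot: [-2.248, -2.19, -0.007]
ft_force: [0.3, 0.4, 0.5]
grip_width: 0.551
grip_force: 0.0
```

Request:
jog_arm([
  [0.55, 0, -0.03, 0.06, 0, 0, 0],
  [0.55, 0, -0.08, 0.14, 0, 0, 0],
  [0.55, 0, -0.13, 0.2, 0, 0, 0],
  [0.55, 0, -0.15, 0.26, 0, 0, 0],
  [0.55, 0, -0.15, 0.26, 0, 0, 0],
])

```text
time: 4.32
position: [0.5223, 0.0315, 0.1533]
tool_rot: [2.257, 2.175, 0.011]
ft_force: [1.6, 1.1, 0.2]
grip_width: 0.554
grip_force: 0.0
```

```bash
python3 - <<'E'
from h import *
c=cam('wrist');save(c,'wrist1.png',None,1.3)
c2=cam('scene');save(c2,'scene1.png',(220,140,430,300),3)
import pickle;pickle.dump((c,c2),open('d1.pkl','wb'))
s=ctrl.get_state();print(s['position'],s['tool_rot'],s['ft_force'],s['joint_positions'])
E
```

```text
[0.51905144 0.03410358 0.1484738 ] [2.25741534 2.18310414 0.00401485] [-0.81373104  0.11592187 -0.3796876 ] [ 0.60195784  0.15662885 -0.77270553  1.84680687  0.11748026  1.18180183
 -0.24248412]
```

View pics/wrist1.png

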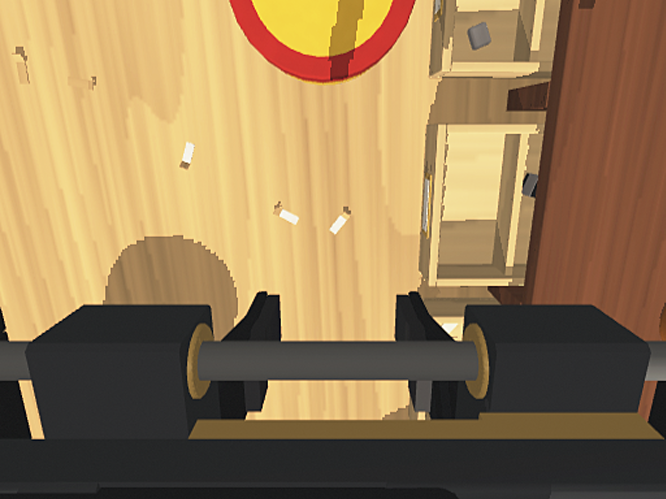

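The wrist view shows the tin at the top (rim's nearest point (333,81)), the tray's open front compartment at right (wall corners about (430,124) and (428,285)), and the frog's silver end at (531,185).

```bash
python3 - <<'E'
from h import *
import pickle
c,c2=pickle.load(open('d1.pkl','rb'))
P=lambda u,v,z:ray(c,u/1.3,v/1.3,z).round(4)
print('tin near edge',P(333,81,.058))
for p in [(438,124),(432,200),(424,285)]: print('front wall outer top',p,P(*p,.036))
for p in [(447,126),(445,200),(437,284)]: print('front wall inner top',p,P(*p,.036))
print('tray y edges', P(470,124,.036),P(470,290,.036)); print('frog end',P(531,185,.028))
hsv=cv2.cvtColor(c['img'],cv2.COLOR_RGB2HSV);m=cv2.inRange(hsv,(0,170,110),(8,255,255))|cv2.inRange(hsv,(172,170,110),(180,255,255));m[80:]=0
ys=[np.where(m[:,u])[0].max() for u in range(185,315,10) if m[:,u].any()];us=[u for u in range(185,315,10) if m[:,u].any()]
q=np.array([ray(c,u,v,.055)[:2] for u,v in zip(us,ys)])
A=np.c_[2*q,np.ones(len(q))];r=np.linalg.lstsq(A,(q**2).sum(1),rcond=None)[0];print('tin ctr',r[:2],np.sqrt(r[2]+r[0]**2+r[1]**2))
E
```

```text
tin near edge [0.5248 0.1319 0.058 ]
front wall outer top (438, 124) [0.5904 0.1062 0.036 ]
front wall outer top (432, 200) [0.5878 0.0577 0.036 ]
front wall outer top (424, 285) [ 0.5837 -0.0026  0.036 ]
front wall inner top (447, 126) [0.5962 0.1048 0.036 ]
front wall inner top (445, 200) [0.5965 0.0574 0.036 ]
front wall inner top (437, 284) [ 0.5928 -0.0022  0.036 ]
tray y edges [0.6107 0.1054 0.036 ] [ 0.6164 -0.0077  0.036 ]
frog end [0.6568 0.064  0.028 ]
tin ctr [0.52066684 0.18275661] 0.05011466857718948
```

The tin's centre is at y 0.183, about 130 mm from the tray's line, so it is clear. Next I'll pinch the tray's front wall.

Request:
jog_arm([
  [0.4, 0.07, 0.016, 0, 0, 0, 0],
  [0.4, 0.138, 0.032, 0, 0, 0, 0],
  [0.4, 0.138, 0.032, -0.03, 0, 0, 0],
  [0.4, 0.138, 0.032, -0.09, 0, 0, 0],
  [0.4, 0.138, 0.032, -0.13, 0, 0, 0],
])

```text
time: 4.83
position: [0.5854, 0.0523, 0.0785]
tool_rot: [-2.25, -2.185, 0.002]
ft_force: [-1.3, -1.5, -1.1]
grip_width: 0.407
grip_force: 0.0
```

Request:
jog_arm([
  [0.4, 0, 0, -0.03, 0, 0, 0],
  [0.4, 0, 0, -0.06, 0, 0, 0],
  [0.4, 0, 0, -0.09, 0, 0, 0],
  [0.4, 0, 0, -0.12, 0, 0, 0],
  [0.4, 0, 0, -0.123, 0, 0, 0],
])

```text
time: 5.25
position: [0.5832, 0.0515, 0.0162]
tool_rot: [-2.249, -2.183, 0.007]
ft_force: [-1.6, -0.2, -1.0]
grip_width: 0.397
grip_force: 0.0
```

Request:
jog_arm([
  [0.0, 0, 0, 0, 0, 0, 0],
  [0.0, 0, 0, 0, 0, 0, 0],
  [0.0, 0, 0, 0, 0, 0, 0],
  [0.0, 0, 0, 0, 0, 0, 0],
  [0.0, 0, 0, 0, 0, 0, 0],
], grip_force=20)

```text
time: 5.67
position: [0.5882, 0.0497, 0.022]
tool_rot: [2.256, 2.184, 0.002]
ft_force: [2.0, -0.5, -1.2]
grip_width: 0.105
grip_force: 0.6
```

Request:
jog_arm([
  [0.0, 0, 0, 0, 0, 0, 0],
  [0.0, 0, 0, 0, 0, 0, 0],
  [0.0, -0.01, 0, 0, 0, 0, 0],
  [0.0, -0.025, 0.001, 0, 0, 0, 0],
  [0.0, -0.04, 0.001, 0, 0, 0, 0],
])

```text
time: 6.08
position: [0.5681, 0.0503, 0.0219]
tool_rot: [2.256, 2.184, 0.004]
ft_force: [3.6, 0.3, 4.1]
grip_width: 0.068
grip_force: 20.0
```

Request:
jog_arm([
  [0.0, -0.02, 0.001, 0, 0, 0, 0],
  [0.0, -0.04, 0.001, 0, 0, 0, 0],
  [0.0, -0.06, 0.002, 0, 0, 0, 0],
  [0.0, -0.08, 0.002, 0, 0, 0, 0],
  [0.0, -0.1, 0.003, 0, 0, 0, 0],
])

```text
time: 6.5
position: [0.5174, 0.0516, 0.0219]
tool_rot: [2.256, 2.184, 0.003]
ft_force: [5.7, -0.7, 6.0]
grip_width: 0.066
grip_force: 20.0
```

Request:
jog_arm([
  [0.0, -0.02, 0.001, 0, 0, 0, 0],
  [0.0, -0.04, 0.001, 0, 0, 0, 0],
  [0.0, -0.06, 0.002, 0, 0, 0, 0],
  [0.0, -0.07, 0.002, 0, 0, 0, 0],
  [0.0, -0.07, 0.002, 0, 0, 0, 0],
])

```text
time: 6.92
position: [0.4814, 0.0525, 0.0219]
tool_rot: [2.256, 2.184, -0.0]
ft_force: [1.1, 0.5, 9.7]
grip_width: 0.065
grip_force: 20.0
```

The tray followed for 107 mm. Now I'll release it, lift, turn the tool by -90° and look for the frog.

Request:
jog_arm([
  [0.4, 0, 0, 0, 0, 0, 0],
  [0.4, 0, 0, 0, 0, 0, 0],
  [0.4, 0, 0, 0, 0, 0, 0],
  [0.4, 0, 0, 0.04, 0, 0, 0],
  [0.4, 0, 0, 0.1, 0, 0, 0],
])

```text
time: 7.33
position: [0.4778, 0.0523, 0.0681]
tool_rot: [-2.252, -2.18, 0.01]
ft_force: [0.5, 0.2, 0.7]
grip_width: 0.344
grip_force: 0.0
```

Request:
jog_arm([
  [0.55, 0, 0, 0.06, 0, 0, -0.2],
  [0.55, 0, 0, 0.12, 0, 0, -0.4],
  [0.55, 0, 0, 0.18, 0, 0, -0.6],
  [0.55, 0, 0, 0.2, 0, 0, -0.8],
  [0.55, 0, 0, 0.2, 0, 0, -1],
])

```text
time: 7.75
position: [0.483, 0.0528, 0.1734]
tool_rot: [2.748, 1.518, 0.003]
ft_force: [0.0, 0.1, -0.7]
grip_width: 0.537
grip_force: 0.0
```

Request:
jog_arm([
  [0.55, 0, 0, 0, 0, 0, -0.2],
  [0.55, 0, 0, 0, 0, 0, -0.4],
  [0.55, 0, 0, 0, 0, 0, -0.6],
  [0.55, 0, 0, 0, 0, 0, -0.8],
  [0.55, 0, 0, 0, 0, 0, -1],
])

```text
time: 8.17
position: [0.4806, 0.0526, 0.1698]
tool_rot: [-3.048, -0.755, 0.006]
ft_force: [-0.2, 0.7, -0.1]
grip_width: 0.55
grip_force: 0.0
```

Request:
jog_arm([
  [0.55, 0.01, 0, 0, 0, 0, -0.2],
  [0.55, 0.02, 0, 0, 0, 0, -0.4],
  [0.55, 0.03, 0, 0, 0, 0, -0.6],
  [0.55, 0.04, 0, 0, 0, 0, -0.8],
  [0.55, 0.04, 0, 0, 0, 0, -1],
])

```text
time: 8.58
position: [0.5014, 0.0525, 0.1698]
tool_rot: [-3.14, 0.059, 0.005]
ft_force: [-0.0, 0.2, 0.0]
grip_width: 0.548
grip_force: 0.0
```

```bash
python3 - <<'E'
from h import *
c=cam('wrist');save(c,'wrist2.png',None,1.5)
import pickle;pickle.dump(c,open('d2.pkl','wb'))
s=ctrl.get_state();print(s['position'],s['tool_rot'],s['ft_force'],s['joint_positions'])
E
```

```text
[0.50106396 0.05252574 0.16972835] [-3.14041673  0.06655581  0.00590847] [-0.59496732 -0.01831801 -0.17391705] [ 0.5599201   0.09401555 -0.74695304  1.85288195  0.06656858  1.22393557
 -1.82088992]
```

View pics/wrist2.png

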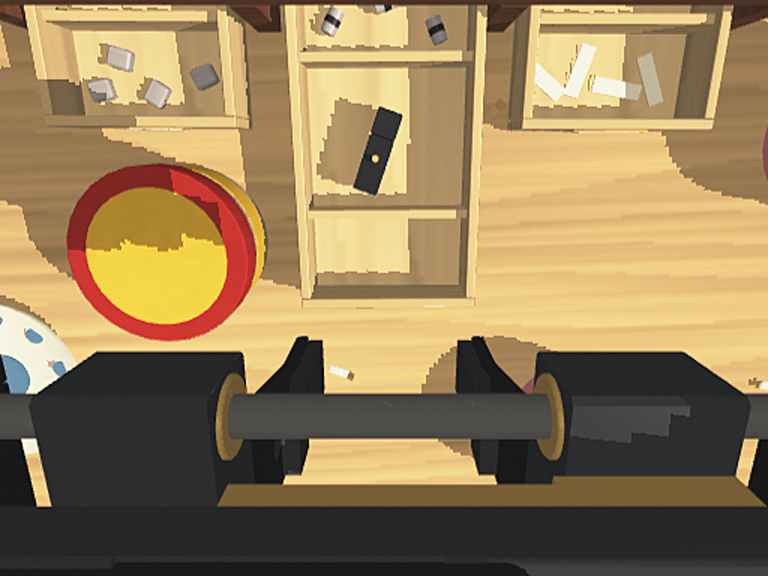

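The wrist view shows the tray drawn out with its middle compartment fully clear of the shelf. The black frog is at (378,150), yawed, with its eyelet at (375,158). The tin at (165,250) is clear of the tray.

```bash
python3 - <<'E'
from h import *
import pickle
c=pickle.load(open('d2.pkl','rb'))
g=c['img'].max(2);m=(g<75).astype(np.uint8)*255;mm=np.zeros_like(m);mm[65:135,225:280]=255;m&=mm
ct=max(cv2.findContours(m,0,2)[0],key=cv2.contourArea);r=cv2.minAreaRect(ct);print(r,cv2.contourArea(ct))
P=lambda u,v,z:ray(c,u,v,z)
for z in(.028,.016):
    w=np.array([P(*p,z)[:2] for p in cv2.boxPoints(r)]);e=[(w[i]-w[i-1]) for i in (1,2)];print(z,'ctr',w.mean(0).round(4),[np.linalg.norm(x).round(4) for x in e],[np.degrees(np.arctan2(x[1],x[0])).round(1) for x in e])
print('eyelet',P(250,105.5,.032).round(4),'divider rear/front',P(255,37,.036).round(4),P(257,141,.036).round(4),'wall L,R',P(202,105,.036).round(4),P(317,105,.036).round(4),'front',P(258,199,.036).round(4))
s=ctrl.get_state();M=R.from_rotvec(s['tool_rot']).as_matrix();print(M.round(3).tolist())
E
```

```text
((251.3000030517578, 100.09999084472656), (16.443843841552734, 56.288536071777344), 18.434947967529297) 855.5
0.028 ctr [0.5744 0.0572] [np.float64(0.0489), np.float64(0.0144)] [np.float64(-22.0), np.float64(-109.6)]
0.016 ctr [0.5742 0.0575] [np.float64(0.0508), np.float64(0.0149)] [np.float64(-22.0), np.float64(-109.6)]
eyelet [0.5703 0.0583 0.032 ] divider rear/front [0.6252 0.0515 0.036 ] [0.5392 0.0533 0.036 ] wall L,R [0.5724 0.1002 0.036 ] [ 0.5686 -0.0006  0.036 ] front [0.4842 0.0545 0.036 ]
[[0.999, -0.042, -0.004], [-0.042, -0.999, 0.001], [-0.004, -0.0, -1.0]]
```

Request:
jog_arm([
  [0.4, 0.04, 0.003, 0, 0, 0, -0.2],
  [0.4, 0.09, 0.006, 0, 0, 0, -0.4],
  [0.4, 0.146, 0.01, 0, 0, 0, -0.61],
  [0.4, 0.146, 0.01, -0.06, 0, 0, -0.61],
  [0.4, 0.146, 0.01, -0.12, 0, 0, -0.61],
])

```text
time: 9.05
position: [0.5768, 0.0581, 0.1108]
tool_rot: [-3.092, 0.547, -0.002]
ft_force: [0.6, 0.2, -0.0]
grip_width: 0.402
grip_force: 0.0
```

Request:
jog_arm([
  [0.4, 0, 0, -0.04, 0, 0, 0],
  [0.4, 0, 0, -0.08, 0, 0, 0],
  [0.4, 0, 0, -0.12, 0, 0, 0],
  [0.4, 0, 0, -0.12, 0, 0, 0],
  [0.4, 0, 0, -0.12, 0, 0, 0],
])

```text
time: 9.47
position: [0.5734, 0.0575, 0.0497]
tool_rot: [3.093, -0.547, -0.007]
ft_force: [-0.4, 0.1, 0.1]
grip_width: 0.4
grip_force: 0.0
```

Request:
jog_arm([
  [0.4, 0, 0, -0.03, 0, 0, 0],
  [0.4, 0, 0, -0.06, 0, 0, 0],
  [0.4, 0, 0, -0.078, 0, 0, 0],
  [0.4, 0, 0, -0.078, 0, 0, 0],
  [0.4, 0, 0, -0.078, 0, 0, 0],
])

```text
time: 9.88
position: [0.5755, 0.0576, 0.0127]
tool_rot: [3.093, -0.549, 0.0]
ft_force: [0.6, 0.5, 0.6]
grip_width: 0.403
grip_force: 0.0
```

Request:
jog_arm([
  [0.0, 0, 0, 0, 0, 0, 0],
  [0.0, 0, 0, 0, 0, 0, 0],
  [0.0, 0, 0, 0, 0, 0, 0],
  [0.0, 0, 0, 0, 0, 0, 0],
  [0.0, 0, 0, 0, 0, 0, 0],
], grip_force=12)

```text
time: 10.3
position: [0.5758, 0.0576, 0.0127]
tool_rot: [3.093, -0.55, 0.001]
ft_force: [0.4, 0.1, 2.6]
grip_width: 0.169
grip_force: 12.0
```

Request:
jog_arm([
  [0.0, 0, 0, 0, 0, 0, 0],
  [0.0, 0, 0, 0, 0, 0, 0],
  [0.0, 0, 0, 0.02, 0, 0, 0],
  [0.0, 0, 0, 0.06, 0, 0, 0],
  [0.0, 0, 0, 0.1, 0, 0, 0],
])

```text
time: 10.72
position: [0.5743, 0.0576, 0.0621]
tool_rot: [3.093, -0.549, -0.004]
ft_force: [1.1, 0.3, 0.8]
grip_width: 0.172
grip_force: 12.0
```

The frog is held (15 mm opening). I'll check the dish position against the scene view, which costs no robot time.

```bash
python3 - <<'E'
from h import *
import pickle
d=pickle.load(open('d0.pkl','rb'))
for n in ['top','scene']:
    c=d[n];hsv=cv2.cvtColor(c['img'],cv2.COLOR_RGB2HSV);m=cv2.inRange(hsv,(45,80,30),(90,255,255))
    if n=='scene': m[:, :100]=0
    ct=max(cv2.findContours(m,0,2)[0],key=cv2.contourArea)
    P=np.array([ray(c,*p[0],.004)[:2] for p in ct],np.float32);(x,y),r=cv2.minEnclosingCircle(P);print(n,x,y,r,P.min(0),P.max(0),cv2.boundingRect(ct))
c=d['top'];print('glue base,plane',ray(c,381,140,0),ray(c,416,175,.02))
E
```

```text
top 0.4273287057876587 -0.34008681774139404 0.04446567967534065 [ 0.3833621 -0.383312 ] [ 0.46833903 -0.29658744] (352, 209, 32, 31)
scene 0.42661476135253906 -0.33606472611427307 0.04272370785474777 [ 0.38616976 -0.37704197] [ 0.46617898 -0.2944855 ] (135, 248, 34, 23)
glue base,plane [ 0.67219175 -0.390008    0.        ] [ 0.56376654 -0.47670102  0.02      ]
```

Request:
jog_arm([
  [0.0, 0, 0, 0.05, 0, 0, 0],
  [0.0, 0, 0, 0.1, 0, 0, 0],
  [0.0, 0, 0, 0.15, 0, 0, 0],
  [0.0, -0.02, -0.05, 0.2, 0, 0, 0],
  [0.0, -0.04, -0.1, 0.2, 0, 0, 0],
])

```text
time: 11.13
position: [0.5584, 0.0099, 0.1678]
tool_rot: [-3.092, 0.542, -0.014]
ft_force: [2.2, -0.6, 0.3]
grip_width: 0.169
grip_force: 12.0
```

Request:
jog_arm([
  [0.0, -0.02, -0.06, 0, 0, 0, 0],
  [0.0, -0.045, -0.12, 0, 0, 0, 0],
  [0.0, -0.07, -0.18, 0, 0, 0, 0],
  [0.0, -0.09, -0.24, 0, 0, 0, 0],
  [0.0, -0.11, -0.3, 0, 0, 0, 0],
])

```text
time: 11.55
position: [0.4994, -0.1436, 0.1626]
tool_rot: [3.093, -0.549, 0.0]
ft_force: [0.9, -0.5, 0.1]
grip_width: 0.168
grip_force: 12.0
```

Request:
jog_arm([
  [0.0, -0.025, -0.07, 0, 0, 0, 0],
  [0.0, -0.055, -0.14, 0, 0, 0, 0],
  [0.0, -0.08, -0.21, 0, 0, 0, 0],
  [0.0, -0.11, -0.28, 0, 0, 0, 0],
  [0.0, -0.13, -0.35, 0, 0, 0, 0],
])

```text
time: 11.97
position: [0.4337, -0.3189, 0.1626]
tool_rot: [3.093, -0.55, -0.001]
ft_force: [0.1, 0.1, -0.4]
grip_width: 0.175
grip_force: 12.0
```

Request:
jog_arm([
  [0.0, -0.014, -0.041, 0, 0, 0, 0],
  [0.0, -0.014, -0.041, -0.05, 0, 0, 0],
  [0.0, -0.014, -0.041, -0.1, 0, 0, 0],
  [0.0, -0.014, -0.041, -0.15, 0, 0, 0],
  [0.0, -0.014, -0.041, -0.2, 0, 0, 0],
])

```text
time: 12.38
position: [0.4283, -0.3379, 0.0615]
tool_rot: [3.093, -0.55, 0.001]
ft_force: [0.2, -0.2, -0.2]
grip_width: 0.173
grip_force: 12.0
```

Request:
jog_arm([
  [0.0, 0, 0, -0.015, 0, 0, 0],
  [0.0, 0, 0, -0.03, 0, 0, 0],
  [0.0, 0, 0, -0.04, 0, 0, 0],
  [0.0, 0, 0, -0.04, 0, 0, 0],
  [0.0, 0, 0, -0.04, 0, 0, 0],
])

```text
time: 12.8
position: [0.4291, -0.3384, 0.0432]
tool_rot: [3.092, -0.55, 0.002]
ft_force: [-0.2, -0.3, -0.2]
grip_width: 0.173
grip_force: 12.0
```

```bash
python3 - <<'E'
from h import *
c=cam('scene');i=c['img'];s=ctrl.get_state();print(s['position'],s['tool_rot'],s['ft_force'])
save(c,'scene2.png',(80,170,260,310),4)
p=s['position'];print('proj tcp, dish',(proj(c,p)-[80,170])*4,(proj(c,[.427,-.338,.004])-[80,170])*4)
E
```

```text
[ 0.42920846 -0.33850023  0.04337561] [ 3.09193929e+00 -5.49497244e-01  2.80802635e-03] [ 0.00615313 -0.11453419  0.44948403]
proj tcp, dish [274.90956862 315.97602635] [284.08480466 357.41559788]
```

View pics/scene2.png

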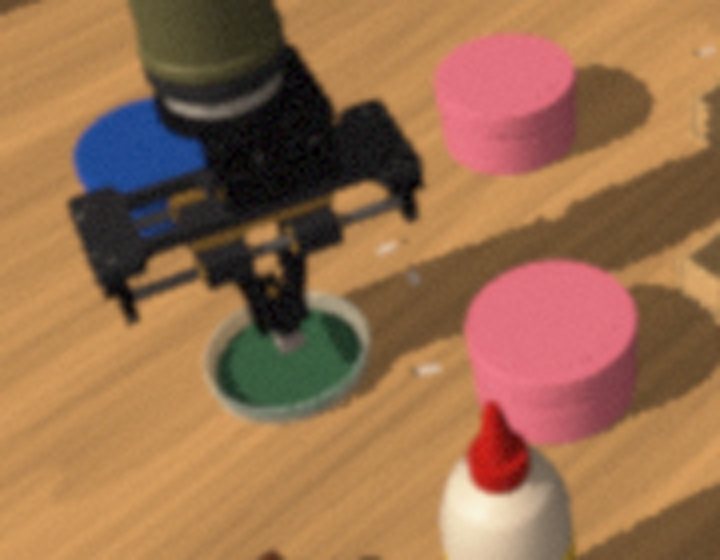

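The scene view shows the frog held in the fingers above the dish's centre ((285,330) over the dish at (287,357)), with nothing in the way. Now I'll lower it.

Request:
jog_arm([
  [0.0, 0, 0, -0.02, 0, 0, 0],
  [0.0, 0, 0, -0.04, 0, 0, 0],
  [0.0, 0, 0, -0.05, 0, 0, 0],
  [0.0, 0, 0, -0.057, 0, 0, 0],
  [0.0, 0, 0, -0.06, 0, 0, 0],
])

```text
time: 13.27
position: [0.4276, -0.3374, 0.0121]
tool_rot: [-3.092, 0.55, 0.004]
ft_force: [-6.3, 4.2, 16.8]
grip_width: 0.171
grip_force: 12.0
```

Request:
jog_arm([
  [0.0, 0, 0, 0, 0, 0, 0],
  [0.0, 0, 0, -0.001, 0, 0, 0],
  [0.0, 0, 0, -0.002, 0, 0, 0],
  [0.0, 0, 0, -0.002, 0, 0, 0],
  [0.0, 0, 0, -0.002, 0, 0, 0],
])

```text
time: 13.68
position: [0.428, -0.3376, 0.0121]
tool_rot: [-3.093, 0.55, 0.003]
ft_force: [-4.9, 3.2, 11.3]
grip_width: 0.172
grip_force: 12.0
```

It is standing on the floor of the dish. I'll ease off, open and lift.

Request:
jog_arm([
  [0.0, 0, 0, 0.002, 0, 0, 0],
  [0.0, 0, 0, 0.003, 0, 0, 0],
  [0.35, 0, 0, 0.003, 0, 0, 0],
  [0.35, 0, 0, 0.003, 0, 0, 0],
  [0.35, 0, 0, 0.003, 0, 0, 0],
])

```text
time: 14.1
position: [0.4283, -0.3379, 0.0123]
tool_rot: [-3.093, 0.55, 0.0]
ft_force: [0.1, 0.5, -0.2]
grip_width: 0.304
grip_force: 0.0
```

Request:
jog_arm([
  [0.35, 0, 0, 0.003, 0, 0, 0],
  [0.35, 0, 0, 0.02, 0, 0, 0],
  [0.35, 0, 0, 0.05, 0, 0, 0],
  [0.35, 0, 0, 0.1, 0, 0, 0],
  [0.35, 0, 0, 0.15, 0, 0, 0],
])

```text
time: 14.52
position: [0.428, -0.3374, 0.0884]
tool_rot: [-3.092, 0.549, 0.002]
ft_force: [0.6, -0.4, -1.1]
grip_width: 0.349
grip_force: 0.0
```

Request:
jog_arm([
  [0.4, 0, 0, 0.05, 0, 0, 0.2],
  [0.4, 0.02, 0.05, 0.1, 0, 0, 0.4],
  [0.4, 0.04, 0.1, 0.15, 0, 0, 0.6],
  [0.4, 0.06, 0.15, 0.16, 0, 0, 0.8],
  [0.4, 0.08, 0.2, 0.16, 0, 0, 1],
])

```text
time: 14.93
position: [0.4704, -0.2376, 0.1712]
tool_rot: [3.125, 0.276, 0.007]
ft_force: [1.5, 0.0, -0.3]
grip_width: 0.402
grip_force: 0.0
```

```bash
python3 - <<'E'
from h import *
c=cam('scene');c2=cam('top');i=np.hstack([cv2.resize(c['img'][190:310,90:230],None,fx=2.5,fy=2.5),cv2.resize(c2['img'][160:280,300:440],None,fx=2.5,fy=2.5)])
cv2.imwrite('pics/rel.png',i[:,:,::-1]);s=ctrl.get_state();print(s['position'],s['tool_rot'],s['joint_positions'])
E
```

```text
[ 0.47109532 -0.23256329  0.16940213] [-3.12845204 -0.2854031  -0.00473838] [ 0.94099454  0.12369146 -0.56742448  1.81504524  0.06907518  1.22022497
 -1.03538666]
```

View pics/rel.png

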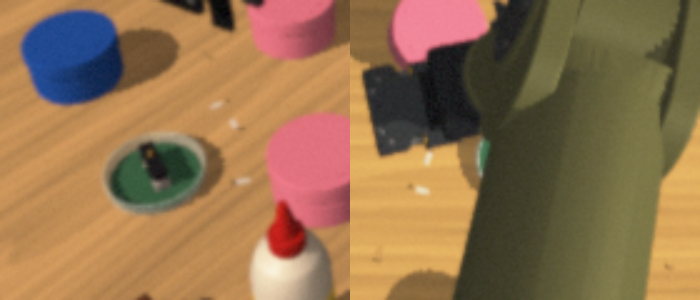

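The scene crop shows the frog upright in the middle of the green dish (155,168). Next I'll push the tray home with both open fingertips, square against the outside of its front wall.

Request:
jog_arm([
  [0.5, -0.008, 0.07, 0, 0, 0, -0.08],
  [0.5, -0.016, 0.14, 0, 0, 0, -0.16],
  [0.5, -0.024, 0.21, 0, 0, 0, -0.24],
  [0.5, -0.032, 0.28, 0, 0, 0, -0.32],
  [0.5, -0.04, 0.35, 0, 0, 0, -0.4],
])

```text
time: 15.45
position: [0.4478, -0.062, 0.1679]
tool_rot: [3.14, -0.065, 0.0]
ft_force: [0.8, 0.5, -0.4]
grip_width: 0.499
grip_force: 0.0
```

Request:
jog_arm([
  [0.5, 0, 0.07, 0, 0, 0, 0],
  [0.5, 0, 0.14, 0, 0, 0, 0],
  [0.5, 0, 0.21, 0, 0, 0, 0],
  [0.5, 0, 0.22, -0.05, 0, 0, 0],
  [0.5, 0, 0.22, -0.11, 0, 0, 0],
])

```text
time: 15.87
position: [0.4508, 0.0497, 0.1147]
tool_rot: [3.14, -0.053, 0.011]
ft_force: [-0.7, -1.7, 0.6]
grip_width: 0.498
grip_force: 0.0
```

Request:
jog_arm([
  [0.5, 0, 0, -0.06, 0, 0, 0],
  [0.5, 0, 0, -0.12, 0, 0, 0],
  [0.5, 0, 0, -0.16, 0, 0, 0],
  [0.5, 0, 0, -0.19, 0, 0, 0],
  [0.5, 0, 0, -0.19, 0, 0, 0],
])

```text
time: 16.28
position: [0.4457, 0.0464, 0.015]
tool_rot: [-3.141, 0.061, 0.009]
ft_force: [0.1, -0.3, 0.1]
grip_width: 0.501
grip_force: 0.0
```

Request:
jog_arm([
  [0.5, 0.015, 0.003, 0, 0, 0, 0],
  [0.5, 0.03, 0.006, 0, 0, 0, 0],
  [0.5, 0.045, 0.006, 0, 0, 0, 0],
  [0.5, 0.06, 0.006, 0, 0, 0, 0],
  [0.5, 0.08, 0.006, 0, 0, 0, 0],
])

```text
time: 16.7
position: [0.4888, 0.0499, 0.0182]
tool_rot: [3.14, -0.059, -0.001]
ft_force: [-3.7, 0.1, 2.9]
grip_width: 0.5
grip_force: 1.8
```

Request:
jog_arm([
  [0.5, 0.02, -0.001, 0, 0, 0, 0],
  [0.5, 0.04, -0.001, 0, 0, 0, 0],
  [0.5, 0.06, -0.002, 0, 0, 0, 0],
  [0.5, 0.08, -0.002, 0, 0, 0, 0],
  [0.5, 0.1, -0.003, 0, 0, 0, 0],
])

```text
time: 17.12
position: [0.5394, 0.0487, 0.0175]
tool_rot: [-3.141, 0.059, 0.0]
ft_force: [-3.5, -0.7, 2.8]
grip_width: 0.499
grip_force: 1.7
```

Request:
jog_arm([
  [0.5, 0.012, 0, 0, 0, 0, 0],
  [0.5, 0.024, -0.001, 0, 0, 0, 0],
  [0.5, 0.036, -0.001, 0, 0, 0, 0],
  [0.5, 0.044, -0.001, 0, 0, 0, 0],
  [0.5, 0.05, -0.001, 0, 0, 0, 0],
])

```text
time: 17.53
position: [0.5638, 0.048, 0.0175]
tool_rot: [-3.141, 0.059, -0.0]
ft_force: [-2.6, 0.6, 1.5]
grip_width: 0.503
grip_force: 1.5
```

Now slowly up to the stop.

Request:
jog_arm([
  [0.5, 0.005, 0, 0, 0, 0, 0],
  [0.5, 0.01, 0, 0, 0, 0, 0],
  [0.5, 0.015, 0, 0, 0, 0, 0],
  [0.5, 0.018, 0, 0, 0, 0, 0],
  [0.5, 0.02, 0, 0, 0, 0, 0],
])

```text
time: 17.95
position: [0.5735, 0.048, 0.0175]
tool_rot: [3.141, -0.059, 0.0]
ft_force: [-0.9, -0.2, -0.7]
grip_width: 0.496
grip_force: 1.0
```

Request:
jog_arm([
  [0.5, 0.002, 0, 0, 0, 0, 0],
  [0.5, 0.004, 0, 0, 0, 0, 0],
  [0.5, 0.006, 0, 0, 0, 0, 0],
  [0.5, 0.008, 0, 0, 0, 0, 0],
  [0.5, 0.01, 0, 0, 0, 0, 0],
])

```text
time: 18.37
position: [0.5785, 0.048, 0.0176]
tool_rot: [3.141, -0.059, 0.0]
ft_force: [-1.8, -0.3, -0.8]
grip_width: 0.502
grip_force: 0.8
```

Request:
jog_arm([
  [0.5, 0.002, 0, 0, 0, 0, 0],
  [0.5, 0.004, 0, 0, 0, 0, 0],
  [0.5, 0.005, 0, 0, 0, 0, 0],
  [0.5, 0.006, 0, 0, 0, 0, 0],
  [0.5, 0.007, 0, 0, 0, 0, 0],
])

```text
time: 18.78
position: [0.5791, 0.0481, 0.0175]
tool_rot: [3.14, -0.059, -0.01]
ft_force: [-10.4, -0.9, 7.8]
grip_width: 0.502
grip_force: 5.4
```

```bash
python3 - <<'E'
from h import *
s=ctrl.get_state();print(s['position'],s['ft_force'])
E
```

```text
[0.579079   0.04806462 0.01750589] [-10.38192505  -0.93527282   7.75115652]
```

The force has risen and the tray has stopped, so it has met the lath. One more light press, then I'll back away and lift.

Request:
jog_arm([
  [0.5, 0.002, 0, 0, 0, 0, 0],
  [0.5, 0.003, 0, 0, 0, 0, 0],
  [0.5, 0.003, 0, 0, 0, 0, 0],
  [0.5, -0.01, 0, 0, 0, 0, 0],
  [0.5, -0.05, 0, 0, 0, 0, 0],
])

```text
time: 19.2
position: [0.5601, 0.0483, 0.0186]
tool_rot: [-3.139, 0.06, -0.009]
ft_force: [1.2, -0.1, 1.0]
grip_width: 0.5
grip_force: 0.0
```

Request:
jog_arm([
  [0.5, -0.06, -0.02, 0.06, 0, 0, 0],
  [0.5, -0.1, -0.06, 0.13, 0, 0, 0],
  [0.5, -0.13, -0.12, 0.2, 0, 0, 0],
  [0.5, -0.15, -0.18, 0.27, 0, 0, 0],
  [0.5, -0.15, -0.24, 0.34, 0, 0, 0],
])

```text
time: 19.62
position: [0.4824, -0.0587, 0.1733]
tool_rot: [3.139, -0.056, 0.003]
ft_force: [1.3, -0.5, -0.3]
grip_width: 0.5
grip_force: 0.0
```

Request:
jog_arm([
  [0.5, 0, -0.06, 0.02, 0, 0, 0],
  [0.5, 0, -0.12, 0.04, 0, 0, 0],
  [0.5, 0, -0.18, 0.06, 0, 0, 0],
  [0.5, 0, -0.24, 0.06, 0, 0, 0],
  [0.5, 0, -0.24, 0.06, 0, 0, 0],
])

```text
time: 20.03
position: [0.4834, -0.1863, 0.2026]
tool_rot: [3.136, -0.074, 0.006]
ft_force: [-0.5, -1.7, -0.7]
grip_width: 0.499
grip_force: 0.0
```

```bash
python3 - <<'E'
from h import *
c=cam('top');save(c,'top3.png',(100,60,400,270),2.6)
s=ctrl.get_state();print(s['position'],s['time'],s['ft_force'])
for d in ([.585,.049],[.582,.049]): print((proj(c,[*d,.036])-[100,60])*2.6)
hsv=cv2.cvtColor(c['img'],cv2.COLOR_RGB2HSV);m=cv2.inRange(hsv,(15,180,150),(28,255,255));m[:150]=0;m[230:]=0;m[:,260:]=0
ct=max(cv2.findContours(m,0,2)[0],key=cv2.contourArea);M=cv2.moments(ct);print('tin',ray(c,M['m10']/M['m00'],M['m01']/M['m00'],.058))
E
```

```text
[ 0.48350764 -0.18248635  0.2020598 ] 20.0833 [ 0.42869963 -0.08375097  0.38319969]
[339.45481717 278.0370679 ]
[339.41892446 280.72184569]
tin [0.51637869 0.1848701  0.058     ]
```

View pics/top3.png

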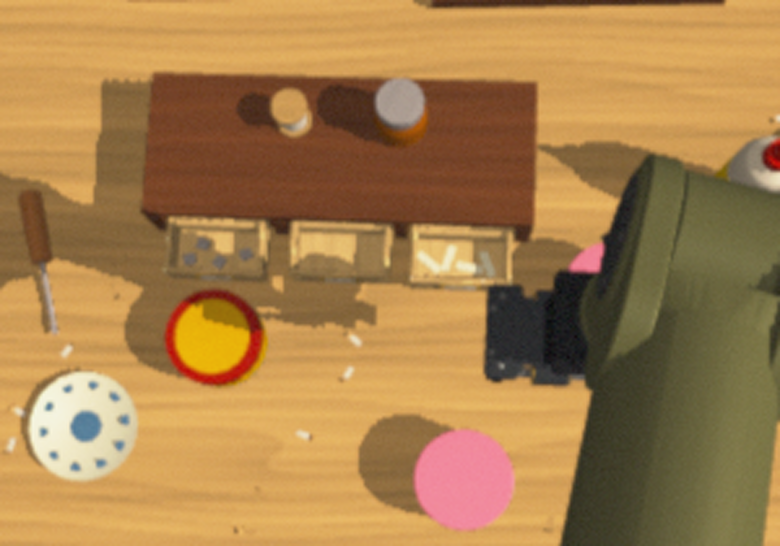

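The top view shows the middle tray home at (341,250), in line with its neighbours. The tin is upright and clear at (215,338), and the saucer, screwdriver, spool and jar are unmoved. I'm handing the job in.

```bash
python3 -c "
from bench import ctrl
print(ctrl.close_job())"
```

```text
the job is handed in; nothing more can be done
None
```

The job is handed in after about 20 s of robot time: the tin stands upright about 130 mm to the side of the tray's line, the frog stands upright in the middle of the green dish, and the tray is pushed back against its stop; the last pictures showed nothing else moved, though the arm hid some of the right side.

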